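# Present a slide carrier to the tilted reader stage

## Robot

A 7-joint arm with a two-finger parallel gripper is mounted at the origin on the work surface. World frame = base frame: x ahead of the robot, y to its left, z up, the work surface at z = 0. Lengths are in m, angles in rad, forces in N, time in s.
With the tool pointing down it reaches from about 0.425 to 0.95 m from the base axis. Payload 16.7 kg.
Tool frame: the origin (TCP) lies midway between the tips of the shut fingers; the grasp point (between the pads) lies 19 mm behind it (tcp_to_grasp is the distance from the TCP to the grasp point, in m); z points along the fingers, y is the line along which they close (so a half turn about z gives the same grasp; the last joint's range is limited). The gripper opens to 94 mm and grips with 3 to 60 N. Pads are 16 mm wide; open, the fingers measure 119 mm over their backs; the gripper's body (75 mm by 177 mm) begins 78 mm behind the grasp point.
Start: joints at [1.131, 0.426, 0.074, 1.606, -0.034, 1.111, -0.067], TCP at [0.194, -0.647, 0.205] pointing down, gripper open.
Joint ranges: [-2.85, 2.85], [-0.5, 2.14], [-1.23, 1.37], [0.21, 2.46], [-1.02, 4.16], [0.16, 2.05], [-2.73, 2.73]. Speed limits (rad/s): [1.89, 1.89, 2.39, 2.39, 3.01, 3.01, 3.01].

## Interface

Orientations are given as a rotation vector (axis times angle).
In Python, from rig import * gives the robot as it stands.
- The arm moves only by the shell command python3 -m crank 'ROWS' [OPENING] [FORCE]. ROWS is text: rows parted by semicolons, each of 4 numbers parted by spaces: the shift along the tool's x, y, z in cm, then the turn about the tool's z in rad. In form: tx ty tz turn; .... A call has 1 to 20 rows; each row is the pose to reach, as a shift and turn from the pose commanded when the call began, along the tool's axes at that moment; what a row does not reach only later rows make up. A row lasts 1/10 s, in which the tool goes at most 50 mm and 8.59 degrees, less where a joint would pass 70% of its speed; a pose out of reach is approached as far as the arm can. A call with a gripper value outside its range is refused whole. OPENING is the finger opening in cm, from 0 to 9.4, set as the call begins (- or left out, the last holds). The fingers move at their own pace and stop on an object; FORCE is the grip in N (left out, the last holds). Time passes only in rows, so rows that repeat a pose let the fingers close. It gives the time, the measured TCP pose, the force, the opening and the grip force at its end, in the units of the state.
- read_state(): the state, without advancing time (a new reading comes with each control period).
- read_camera(name): name is "side" or "top" or "wrist"; returns a dict with "pixels" (400x640x3 uint8, red, green, blue), "mtx" (3x3 intrinsics, pixels), "R" (3x3) and "t" (3): a world point X has camera coordinates R X + t. Camera axes: x right, y down, z forward; pixel columns grow to the right and rows downward; lengths in m; the calibration is good to about 2 mm. The wrist camera is an equidistant fisheye: a pixel r from the principal point sees the ray r / f radians off the axis. A picture is of the moment at which its call begins. There is no depth.
- close_job(): hands the job in; it is judged then, once.
The state is a dict: "time_s": time; "joints": joint angles; "joint_vel": joint speeds; "joint_torque": joint torques, N m; "position": TCP position; "tool_rot": TCP orientation; "force": force on the tool from outside, world axes, zero at the start; "wrist_torque": the same for the moment, N m; "finger_gap": finger opening in m; "grip_force": force on a finger pad.
Only numpy, scipy, OpenCV 4.12 (cv2) and the standard library are available. Lean on these libraries where they do the work, as an engineer would, in place of code of your own. Each camera call takes 0.05 s, during which the arm holds its last target. There are 200 camera calls.

## Task

Take the blue slide carrier off the slide warmer by its fin, tilt it to match the sloped white plate of the blue reader stage and lay its flat underside flush on that plate, centred in the black outline with its long side running up the slope. Press it gently straight in until the sprung plate has given way about half of its 8 mm travel, and finish while still holding it there, pressed flush in your grip. Leave the other carriers and everything else on the bench where they are.

Things in the scene. Friction and masses are not known exactly. Their poses are not given: they have to be found in the camera images.
- blue_carrier: The blue slide carrier, about 70 g, loose, lying flat on the warmer: 90 x 50 mm flat plate 6 mm thick, with an upright grip fin in its middle: 36 mm long along x, 12 mm thick along y, its top 48 mm above the underside. Its underside is the face to lay on the stage. Origin at the centre of the flat underside; x along the plate's length (and the fin's), z up out of the fin side. Symmetric under a half turn.
- amber_carrier: The orange slide carrier, to be left alone; same shape as the blue one.
- white_carrier: The white slide carrier, to be left alone; same shape as the blue one.
- warmer: Slide warmer: a fixed flat white box 150 x 310 mm with an aluminium top at 40 mm height, on which the three carriers lie side by side about 95 mm apart in any order. Origin at the centre of its underside; y along its length.
- stage: Reader stage, fixed: blue base 170 x 150 x 28 mm with two cheeks at y = +-62 mm (10 mm thick, reaching 110 mm height) that carry a cradle 120 x 100 mm on a level axis along y, 85 mm up; on the cradle sits the sprung white plate. Origin at the centre of the base's underside. Its low side faces -x.
- face (a point): Centre of the outer surface of the sprung white plate (116 along x by 84 mm along y, 8 mm thick, with a black 100 x 63 mm outline round a green window). x points up the slope, y is level, z is the outward normal, leaning up and towards the stage's -x side. It lies 25 mm along z from the cradle's axis, and moves with the plate when that is pressed.
- face_plate (a joint): How far the white plate is pressed in along its normal, m: 0 at rest, 0.008 at its stop. It springs back: about 1.5 N to start it, then 1 N more for each mm (about 5.5 N at half travel). It stays parallel to itself.
- cradle (a joint): Slope of the plate from level, rad (about 0.26 to 0.61), about the level y axis of the stage. Locked by stiff friction: gentle pushing does not alter it.
- tube_rack: White rack of capped sample tubes, 75 x 200 x 98 mm, bystander; origin under its centre.
- reagent: Amber reagent bottle, 68 mm across, 150 mm tall, bystander; origin under its centre.
- jar: Clear jar with green cap, 70 mm across, 80 mm tall, bystander; origin under its centre.
- beaker: Clear beaker, 70 mm across, 90 mm tall, bystander; origin under its centre.
- dish: Stack of clear dishes, 90 mm across, 30 mm tall, bystander; origin under its centre.

How it is judged:
By the outcome, as a careful person would: the job done as asked, in the order asked, and still so for the second after the job is handed in, while the arm keeps its last pose, push and grip.
It also fails if it takes over 51 s, if anything falls off the work surface, if the arm or the gripper's body presses on something with over 40 N, if the wrist force passes 120 N, or if a joint passes its speed limit or range.

## Working session

There is one attempt and no reset: what is moved stays moved. The work goes in short steps, Python scripts to look and compute and a shell command to move; the robot and the scene stay as the last step left them, time stands still between calls to the robot, and variables do not carry over. Pictures are saved under pics/ and viewed, at most 10 in all, crops included, and the job is handed in when it is done.

```bash
ls; mkdir -p pics
python3 - <<'E'
from rig import *
import cv2,numpy as np
s=read_state();print({k:np.round(v,3).tolist() for k,v in s.items()})
for n in("side","top","wrist"):
    c=read_camera(n);cv2.imwrite(f"pics/{n}0.png",c["pixels"][:,:,::-1])
    print(n,np.round(c["mtx"],1).tolist(),np.round(c["R"],3).tolist(),np.round(c["t"],3).tolist(),np.round(-c["R"].T@c["t"],3))
E
```

```text
pics
{'time_s': 0.0, 'joints': [1.131, 0.427, 0.074, 1.607, -0.034, 1.111, -0.067], 'joint_vel': [-0.001, -0.001, 0.0, -0.0, 0.001, 0.002, -0.0], 'joint_torque': [0.001, -93.581, 3.667, -45.419, -0.049, 0.02, 0.0], 'position': [0.193, -0.646, 0.205], 'tool_rot': [-3.107, -0.455, 0.0], 'force': [0.428, -1.156, 0.487], 'wrist_torque': [-0.019, 0.055, 0.047], 'grip_force': 0.0, 'finger_gap': 0.094}
side [[493.7, 0.0, 313.4], [0.0, 493.7, 201.9], [0.0, 0.0, 1.0]] [[-0.903, -0.428, -0.02], [-0.259, 0.582, -0.771], [0.342, -0.691, -0.637]] [0.542, 0.269, 1.377] [0.089 1.028 1.095]
top [[499.1, 0.0, 322.1], [0.0, 499.1, 200.8], [0.0, 0.0, 1.0]] [[-0.022, -1.0, 0.011], [-0.985, 0.02, -0.17], [0.17, -0.014, -0.985]] [-0.026, 0.632, 1.363] [ 0.391 -0.019  1.451]
wrist [[309.7, 0.0, 319.4], [0.0, 309.7, 198.9], [0.0, 0.0, 1.0]] [[0.286, -0.958, -0.001], [-0.918, -0.274, 0.287], [-0.275, -0.081, -0.958]] [-0.675, -0.03, 0.393] [ 0.274 -0.623  0.384]
```

View pics/top0.png

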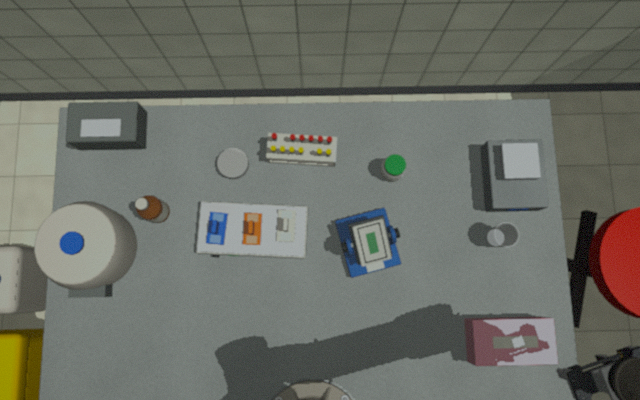

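View pics/side0.png

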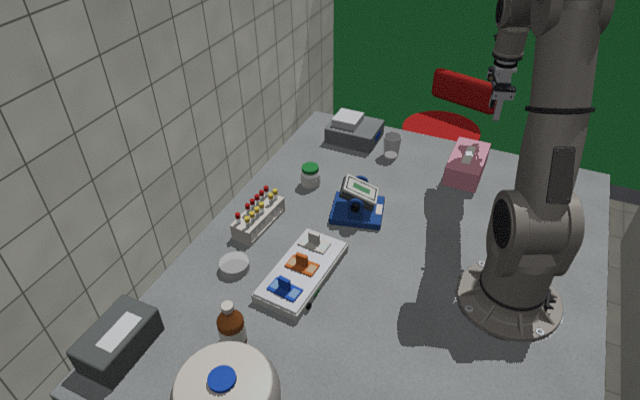

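The top view shows the blue carrier at about (217,228), orange at (252,228), white at (285,225) and the stage plate at about (373,243). In the side view blue is at (285,288) and the stage plate at (360,190). Next I'll zoom in on the stage in both views.

```bash
cat > h.py <<'E'
from rig import *
import cv2,numpy as np
def ray(c,px):
    px=np.asarray(px,float); K=c["mtx"]; d=np.array([(px[0]-K[0,2])/K[0,0],(px[1]-K[1,2])/K[1,1]])
    if c.get("fish"):
        r=np.hypot(*d); v=np.array([*(d*np.sin(r)/max(r,1e-9)),np.cos(r)])
    else: v=np.array([*d,1.])
    v=c["R"].T@v
    return -c["R"].T@c["t"], v/np.linalg.norm(v)
def cam(n):
    c=read_camera(n); c["fish"]=n=="wrist"; return c
def onz(c,px,z):
    o,v=ray(c,px); return o+v*(z-o[2])/v[2]
def meet(rays):
    A=[np.eye(3)-np.outer(v,v) for o,v in rays]
    X=np.linalg.solve(sum(A),sum(a@o for a,(o,v) in zip(A,rays)))
    return X,[np.linalg.norm(a@(X-o)) for a,(o,v) in zip(A,rays)]
def blue(c):
    h=cv2.cvtColor(c["pixels"],cv2.COLOR_RGB2HSV)
    return cv2.inRange(h,(100,110,50),(125,255,255))
E
python3 - <<'E'
from h import *
t=cam("top");s=cam("side")
a=t["pixels"][200:285,325:410];b=s["pixels"][165:235,320:395]
im=np.hstack([cv2.resize(x,(400,400),interpolation=cv2.INTER_CUBIC) for x in(a,b)])
cv2.imwrite("pics/st.png",im[:,:,::-1])
for n,c in(("top",t),("side",s)):
    k,l,st,ce=cv2.connectedComponentsWithStats(blue(c))
    for i in range(1,k):
        if st[i,4]>80: print(n,st[i],ce[i].round(1),onz(c,ce[i],.05).round(3))
E
```

```text
top [ 336  208   65   69 1164] [364.8 241.1] [ 0.514 -0.157  0.05 ]
top [206 212  21  32 394] [216.5 227.7] [0.561 0.259 0.05 ]
top [ 60 232  23  22 414] [ 71.2 242.6] [0.528 0.663 0.05 ]
side [ 329  192   53   38 1148] [353.  214.2] [ 0.506 -0.102  0.05 ]
side [267 276  36  26 370] [284.2 288.4] [0.563 0.263 0.05 ]
side [207 365  29  28 613] [221.3 378.8] [0.568 0.565 0.05 ]
```

View pics/st.png

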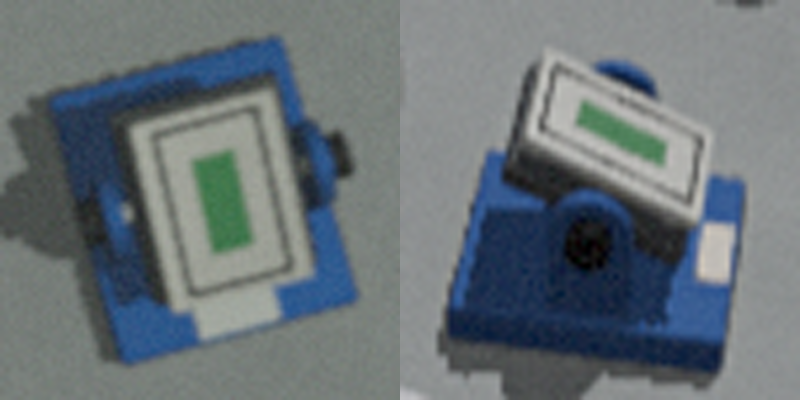

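The left (top view) half shows the black outline from about (160,130) to (290,290). Its low end is at the bottom, towards the robot. I'll go over the stage for closer wrist views.

```bash
cat >> h.py <<'E'
from scipy.spatial.transform import Rotation as Ro
def shift(*P):
    s=read_state(); R=Ro.from_rotvec(s["tool_rot"]).as_matrix()
    print("t",round(s["time_s"],2),"pos",np.round(s["position"],4),"x",R[:,0].round(3),"z",R[:,2].round(3),"q1,q7",np.round(s["joints"],2))
    for p in P: print(p,"->",(R.T@(np.array(p)-s["position"])*100).round(2))
E
python3 - <<'E'
from h import *
shift((.3,-.45,.3),(.44,-.22,.32))
E
```

```text
t 0.25 pos [ 0.1935 -0.6465  0.2051] x [ 0.958  0.287 -0.   ] z [-0.     0.001 -1.   ] q1,q7 [ 1.13  0.43  0.07  1.61 -0.03  1.11 -0.07]
(0.3, -0.45, 0.3) -> [ 15.84 -15.77  -9.48]
(0.44, -0.22, 0.32) -> [ 35.85 -33.8  -11.47]
```

```bash
python3 -m crank '3 -3 -6 0; 6 -6 -9 0; 9 -9 -11.5 0; 12 -12 -11.5 0; 15 -15 -11.5 0; 18 -18 -11.5 0; 21 -20 -11.5 0; 24 -23 -11.5 0; 27 -26 -11.5 0; 30 -29 -11.5 0; 33 -32 -11.5 0; 36 -34 -11.5 0; 36 -34 -11.5 0; 36 -34 -11.5 0; 36 -34 -11.5 0'
python3 - <<'E'
from h import *
c=cam("wrist");cv2.imwrite("pics/w1.png",c["pixels"][:,:,::-1])
np.savez("w1.npz",**c);shift()
E
```

```text
time_s: 1.75
position: [0.4403, -0.2186, 0.3204]
tool_rot: [-3.109, -0.453, 0.001]
force: [0.9, -0.8, -0.1]
finger_gap: 0.0939
grip_force: 0.0
t 1.8 pos [ 0.4403 -0.2187  0.3204] x [ 0.959  0.285 -0.   ] z [-0. -0. -1.] q1,q7 [ 0.59  0.05 -0.27  1.84  0.01  1.26 -0.96]
```

View pics/w1.png

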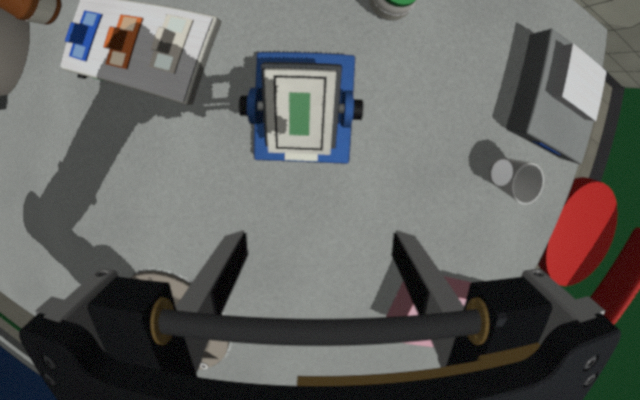

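Wrist view 1 shows the stage at about (300,107), with a clear black outline around the green window and its low end downwards. The blue carrier is at (82,37). Now a second view on the way to the carrier, then corner extraction.

```bash
python3 -m crank '1 -3 2 0; 2 -6 4 0; 3 -9 6 0; 3.7 -12.3 6 0; 3.7 -12.3 6 0; 3.7 -12.3 6 0; 3.7 -12.3 6 0'
cat > st.py <<'E'
from h import *
def corners(c,tag):
    I=c["pixels"]; h=cv2.cvtColor(I,cv2.COLOR_RGB2HSV)
    g=cv2.inRange(h,(50,70,40),(80,255,255)); K=4; best=None
    k,l,st,ce=cv2.connectedComponentsWithStats(g)
    for i in range(1,k):
        x,y,w,hh,a=st[i]
        if a<80 or a>6000: continue
        m=int(max(w,hh)*1.3); x0,y0=max(x-m,0),max(y-m,0); cr=I[y0:y+hh+m,x0:x+w+m]
        gr=cv2.resize(cv2.cvtColor(cr,cv2.COLOR_RGB2GRAY),None,fx=K,fy=K,interpolation=cv2.INTER_CUBIC)
        th=cv2.adaptiveThreshold(gr,255,cv2.ADAPTIVE_THRESH_MEAN_C,cv2.THRESH_BINARY_INV,2*(3*K)+1,10)
        C,H=cv2.findContours(th,cv2.RETR_TREE,cv2.CHAIN_APPROX_NONE)
        p=((ce[i]-[x0,y0]+.5)*K).tolist()
        for q in C:
            r=cv2.approxPolyDP(cv2.convexHull(q),.03*cv2.arcLength(q,True),True)
            A=cv2.contourArea(cv2.convexHull(q))/K/K
            if len(r)==4 and cv2.pointPolygonTest(q,p,False)>0 and 3<A/a<14:
                # refine: fit lines to the sides
                hull=q[:,0].astype(float); r=r[:,0].astype(float); L=[]
                for j in range(4):
                    u,v=r[j],r[(j+1)%4]; d=v-u; n=np.array([-d[1],d[0]])/np.hypot(*d); s=(hull-u)@d/(d@d)
                    near=hull[(abs((hull-u)@n)<K*1.2)&(s>.12)&(s<.88)]
                    f=cv2.fitLine(near.astype(np.float32),cv2.DIST_HUBER,0,.01,.01).ravel(); L.append(np.cross([*f[2:],1],[*(f[2:]+f[:2]),1]))
                P=[]
                for j in range(4):
                    z=np.cross(L[j-1],L[j]); P.append((z[:2]/z[2]+.5)/K-.5+[x0,y0])
                P=np.array(P); cc=P.mean(0); P=P[np.argsort(np.arctan2(*(P-cc).T[::-1]))]
                print(tag,"area ratio",round(A/a,2),P.round(1).tolist()); best=(best or [])+[(A/a,P)]
    return best
if __name__=="__main__":
    w1=dict(np.load("w1.npz")); w2=cam("wrist"); np.savez("w2.npz",**w2)
    cv2.imwrite("pics/w2.png",w2["pixels"][:,:,::-1]); shift()
    for n,c in(("w1",w1),("w2",w2),("top",cam("top")),("side",cam("side"))): corners(c,n)
E
python3 st.py
```

```text
time_s: 2.5
position: [0.4411, -0.0907, 0.2607]
tool_rot: [3.109, 0.452, 0.001]
force: [0.7, -0.7, 0.6]
finger_gap: 0.0938
grip_force: 0.0
t 2.55 pos [ 0.4411 -0.0907  0.2606] x [0.959 0.285 0.   ] z [ 0. -0. -1.] q1,q7 [ 0.46  0.02 -0.4   2.    0.01  1.13 -1.23]
w1 area ratio 5.11 [[272.3, 74.5], [326.3, 76.2], [322.1, 150.2], [275.4, 148.1]]
w1 area ratio 4.37 [[274.9, 77.0], [323.7, 78.5], [320.0, 147.8], [277.3, 146.0]]
w2 area ratio 5.02 [[386.9, 105.6], [444.3, 111.8], [423.0, 188.7], [372.9, 186.2]]
w2 area ratio 4.31 [[389.0, 108.4], [441.3, 113.9], [421.2, 186.5], [375.8, 183.8]]
```

View pics/w2.png

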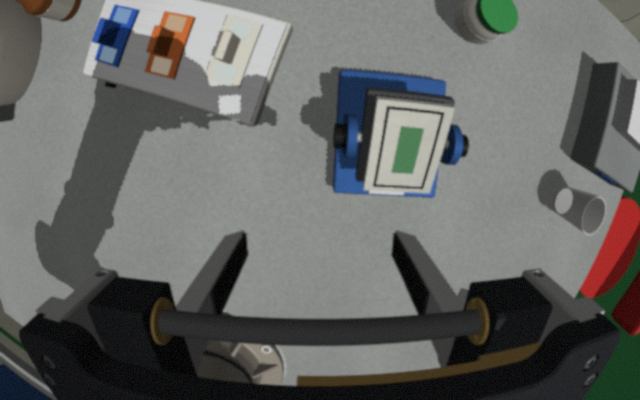

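Wrist view 2 shows the outline clear, from (387,106) to (423,189), with blue at (115,35). Next I'll triangulate and cross-check with PnP, then measure the carrier.

```bash
cat > tri.py <<'E'
from st import *
cs=[dict(np.load(f"w{i}.npz")) for i in(1,2)]; Ps=[]
for c in cs:
    c["fish"]=True; b=corners(c,"")
    Ps.append((b[0][1]+b[1][1])/2)
X=[]
for j in range(4):
    x,e=meet([ray(c,P[j]) for c,P in zip(cs,Ps)]); X.append(x); print(x.round(4),np.round(e,4))
X=np.array(X); TL,TR,BR,BL=X
print("sides",[round(np.linalg.norm(X[j]-X[(j+1)%4]),4) for j in range(4)])
def rep(n,ctr,ux,uy):
    ux/=np.linalg.norm(ux); nn=np.cross(ux,uy); nn/=np.linalg.norm(nn)
    print(n,"centre",ctr.round(4),"ux",ux.round(3),"slope",round(np.arcsin(ux[2]),3),"yaw",round(np.arctan2(ux[1],ux[0]),3),"n",nn.round(3))
rep("tri",X.mean(0),TL+TR-BL-BR,TL+BL-TR-BR)
obj=np.array([[.05,.0315,0],[.05,-.0315,0],[-.05,-.0315,0],[-.05,.0315,0]])
for c,P in zip(cs,Ps):
    d=np.array([c["R"]@ray(c,p)[1] for p in P]); im=d[:,:2]/d[:,2:]
    n,rv,tv,er=cv2.solvePnPGeneric(obj,im,np.eye(3),None,flags=cv2.SOLVEPNP_IPPE)
    for r,t,e in zip(rv,tv,er):
        R=c["R"].T@cv2.Rodrigues(r)[0]; rep(f"pnp {float(e[0])*300:.2f}px",c["R"].T@(t.ravel()-c["t"]),R[:,0].copy(),R[:,1])
E
python3 tri.py
python3 - <<'E'
from h import *
c=dict(np.load("w2.npz"));c["fish"]=True
k,l,st,ce=cv2.connectedComponentsWithStats(blue(c))
for i in range(1,k):
    if st[i,4]>80: print(st[i],ce[i].round(1),onz(c,ce[i],.05).round(3))
E
```

```text
area ratio 5.11 [[272.3, 74.5], [326.3, 76.2], [322.1, 150.2], [275.4, 148.1]]
 area ratio 4.37 [[274.9, 77.0], [323.7, 78.5], [320.0, 147.8], [277.3, 146.0]]
 area ratio 5.02 [[386.9, 105.6], [444.3, 111.8], [423.0, 188.7], [372.9, 186.2]]
 area ratio 4.31 [[389.0, 108.4], [441.3, 113.9], [421.2, 186.5], [375.8, 183.8]]
[ 0.5442 -0.1317  0.1311] [0. 0.]
[ 0.5588 -0.1903  0.1295] [0.0001 0.0001]
[ 0.47   -0.2123  0.0897] [0.0001 0.0001]
[ 0.4559 -0.1541  0.0897] [0.0001 0.0001]
sides [np.float64(0.0604), np.float64(0.0998), np.float64(0.0599), np.float64(0.1001)]
tri centre [ 0.5072 -0.1721  0.11  ] ux [0.886 0.221 0.406] slope 0.419 yaw 0.245 n [-0.392 -0.11   0.914]
pnp 0.33px centre [ 0.5072 -0.1708  0.0939] ux [0.919 0.238 0.313] slope 0.319 yaw 0.253 n [-0.314 -0.035  0.949]
pnp 1.74px centre [ 0.5112 -0.1705  0.0966] ux [ 0.896  0.276 -0.348] slope -0.355 yaw 0.299 n [ 0.381 -0.074  0.922]
pnp 0.28px centre [ 0.5073 -0.1759  0.0982] ux [0.915 0.206 0.346] slope 0.353 yaw 0.222 n [-0.327 -0.121  0.937]
pnp 2.69px centre [ 0.5123 -0.1726  0.1014] ux [ 0.88  -0.054 -0.472] slope -0.492 yaw -0.061 n [0.396 0.631 0.667]
[  93    5   45   61 1000] [114.9  32.6] [0.567 0.256 0.05 ]
[ 334   70  111  124 4013] [366.5 115.8] [ 0.531 -0.126  0.05 ]
[448 126  16  38 342] [456.6 145.1] [ 0.535 -0.256  0.05 ]
[405 179  31  18 115] [424.6 192. ] [ 0.46  -0.234  0.05 ]
```

Triangulated: face at (.507,-.172), height .110 m (about .108 expected from the axis), slope .42, yaw .245. The sides come out at 100 x 60 mm, so this is consistent. Next, the carrier.

```bash
python3 -m crank '2 -4 0 0; 3 -8 0 0; 4 -12 0 0; 6 -16 0 0; 7 -20 0 0; 9 -24 0 0; 10 -28 0 0; 12.2 -30.8 0 0; 12.2 -30.8 0 0; 12.2 -30.8 0 0; 12.2 -30.8 0 0'
python3 - <<'E'
from h import *
c=cam("wrist");np.savez("w3.npz",**c);shift()
k,l,st,ce=cv2.connectedComponentsWithStats(blue(c));print(st[st[:,4]>80].tolist())
i=1+np.argmin([np.hypot(*(onz(c,q,.05)[:2]-[.565,.259])) for q in ce[1:]])
x,y,w,h=st[i,:4];print(st[i],[onz(c,ce[i],.05).round(4)])
x0,y0=max(x-25,0),max(y-25,0);cr=c["pixels"][y0:y+h+25,x0:x+w+25];print("crop",x0,y0,cr.shape)
cv2.imwrite("pics/c3.png",cv2.resize(cr,None,fx=4,fy=4,interpolation=cv2.INTER_CUBIC)[:,:,::-1])
E
```

```text
time_s: 3.75
position: [0.4699, 0.2395, 0.2603]
tool_rot: [3.108, 0.453, -0.001]
force: [0.4, -0.1, 0.7]
finger_gap: 0.094
grip_force: 0.0
t 3.8 pos [0.4699 0.2394 0.2605] x [ 0.959  0.285 -0.   ] z [ 0.    -0.001 -1.   ] q1,q7 [ 0.03  0.2  -0.71  1.83  0.14  1.16 -2.  ]
[[0, 0, 640, 400, 249785], [28, 56, 31, 46, 1126], [295, 61, 63, 77, 1905], [507, 165, 77, 95, 3136]]
[ 295   61   63   77 1905] [array([0.564 , 0.2592, 0.05  ])]
crop 270 36 (127, 113, 3)
```

View pics/c3.png

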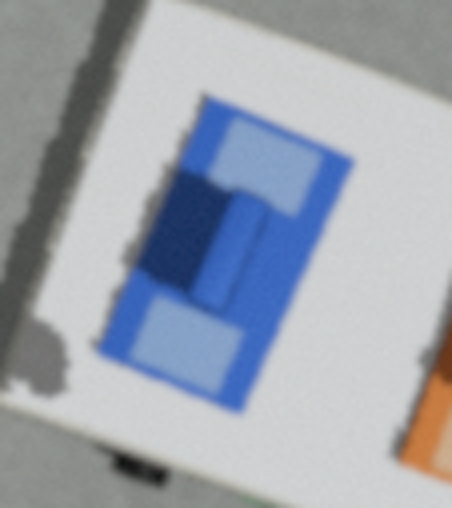

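The crop shows the whole plate, with corners at about (205,95), (353,160), (240,410) and (100,350) in crop pixels (x4). The fin is in the middle.

Run:
```python
from h import *
c=dict(np.load("w3.npz"));c["fish"]=True
h=cv2.cvtColor(c["pixels"],cv2.COLOR_RGB2HSV);m=cv2.inRange(h,(98,60,40),(128,255,255))
m[:61-3]=0;m[142:]=0;m[:,:291]=0;m[:,362:]=0
C=max(cv2.findContours(m,0,cv2.CHAIN_APPROX_NONE)[0],key=cv2.contourArea)[:,0]
P=np.array([onz(c,p,.046)[:2]*1000 for p in C],np.float32)
r=cv2.minAreaRect(P);b=cv2.boxPoints(r);print(r,b.round(1).tolist())
for n,p in zip("TL TR BR BL".split(),[(205,95),(353,160),(240,410),(100,350)]): print(n,onz(c,(np.array(p)+.5)/4-.5+[270,36],.046).round(4))
e=b[1]-b[0] if np.hypot(*(b[1]-b[0]))>np.hypot(*(b[2]-b[1])) else b[2]-b[1]
a=np.arctan2(e[1],e[0]);print("yaw",a,a-np.pi)
shift((*np.array(r[0])/1000,.12),(*np.array(r[0])/1000,.053))
```

```text
((564.02734375, 259.13446044921875), (50.91328048706055, 90.29051208496094), 83.12384033203125) [[516.2000122070312, 239.3000030517578], [605.7999877929688, 228.5], [611.9000244140625, 279.0], [522.2999877929688, 289.79998779296875]]
TL [0.6115 0.2794 0.046 ]
TR [0.6053 0.2293 0.046 ]
BR [0.5181 0.2401 0.046 ]
BL [0.524 0.288 0.046]
yaw -0.120011784 -3.2616045
t 3.8 pos [0.4699 0.2394 0.2605] x [ 0.959  0.285 -0.   ] z [ 0.    -0.001 -1.   ] q1,q7 [ 0.03  0.2  -0.71  1.83  0.14  1.16 -2.  ]
(np.float64(0.56402734375), np.float64(0.25913446044921873), 0.12) -> [ 9.59  0.79 14.04]
(np.float64(0.56402734375), np.float64(0.25913446044921873), 0.053) -> [ 9.59  0.78 20.74]
```

The rectangle measures 90.3 x 50.9 mm, which matches the carrier. Its yaw is -0.12, so I turn +0.41, descend and grip.

```bash
python3 -m crank '3 0.3 2 0.12; 6 0.5 5 0.24; 8 0.7 8 0.36; 9.6 0.8 10 0.41; 9.6 0.8 12 0.41; 9.6 0.8 14 0.41; 9.6 0.8 14 0.41; 9.6 0.8 14 0.41' 5
python3 - <<'E'
from h import *
shift((.5640,.2591,.053))
c=cam("wrist");np.savez("w4.npz",**c);cv2.imwrite("pics/w4.png",c["pixels"][:,:,::-1])
E
```

```text
time_s: 4.6
position: [0.5642, 0.2599, 0.1212]
tool_rot: [3.136, -0.189, 0.0]
force: [-0.4, 0.5, 0.9]
finger_gap: 0.0503
grip_force: 0.0
t 4.6 pos [0.5642 0.2599 0.1212] x [ 0.993 -0.12   0.   ] z [ 0. -0. -1.] q1,q7 [-0.1   0.48 -0.56  1.78  0.31  0.97 -2.48]
(0.564, 0.2591, 0.053) -> [-0.01  0.08  6.82]
```

View pics/w4.png

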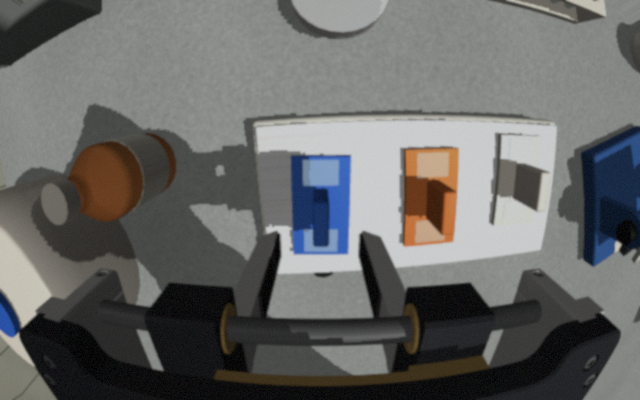

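Fingers straddle the fin (fin at column 320, fingers at 270 and 370). I'll descend and grip at 15 N.

```bash
python3 -m crank '0 0.1 2 0; 0 0.1 4 0; 0 0.1 5.5 0; 0 0.1 6.4 0; 0 0.1 6.8 0; 0 0.1 6.8 0; 0 0.1 6.8 0' 5 15 && python3 -m crank '0 0 0 0; 0 0 0 0; 0 0 0 0; 0 0 0 0; 0 0 0 0; 0 0 0 0; 0 0 0 0; 0 0 0 0' 0 15
```

```text
time_s: 5.35
position: [0.5642, 0.26, 0.0532]
tool_rot: [-3.136, 0.187, -0.001]
force: [0.2, 0.2, 0.2]
finger_gap: 0.0501
grip_force: 0.0
time_s: 6.15
position: [0.5639, 0.2597, 0.0526]
tool_rot: [-3.136, 0.187, -0.0]
force: [-0.4, 0.0, 1.5]
finger_gap: 0.0116
grip_force: 15.0
```

Gripped at h = 12.6 mm (TCP above the underside). The gap of 11.6 mm matches the fin. I'll lift and carry it to above the stage.

```bash
python3 -m crank '0 0 -2 0; 0 0 -5 0; 0 0 -8 0; 0 0 -11 0; 0 2 -13 0; 0 5 -14.5 0; 0 8 -14.5 0; 0 11 -14.5 -0.05; 0 14.5 -14.5 -0.1; 0 18 -14.5 -0.15; 0 21.5 -14.5 -0.2; -0.5 25 -14.5 -0.25; -0.5 28.5 -14.5 -0.3; -0.8 32 -14.5 -0.365; -0.8 35.5 -14.5 -0.365; -0.8 39 -14.5 -0.365; -0.8 42 -14.5 -0.365; -0.8 43.7 -14.5 -0.365; -0.8 43.7 -14.5 -0.365; -0.8 43.7 -14.5 -0.365'
python3 - <<'E'
from h import *
e=np.array([np.cos(.245),np.sin(.245)]);F=np.array([.5072,-.1721,.1090]);th=.419
p=np.array([45*np.cos(th),45*np.sin(th)])
L=[]
for f in np.linspace(0,th,8):
    a,b=p+-45*np.array([np.cos(f),np.sin(f)])+31.6*np.array([-np.sin(f),np.cos(f)])-[0,19]
    L.append((*(F[:2]+e*a/1000),F[2]+b/1000)); 
shift((*L[0][:2],.155),*[tuple(np.round(x,4)) for x in L])
c=cam("side");print(read_state()["finger_gap"]);cv2.imwrite("pics/s5.png",cv2.resize(c["pixels"][100:250,250:450],None,fx=4,fy=4,interpolation=cv2.INTER_CUBIC)[:,:,::-1])
E
```

```text
time_s: 8.15
position: [0.5039, -0.1729, 0.1974]
tool_rot: [-3.118, -0.385, -0.0]
force: [-0.0, 0.4, -1.4]
finger_gap: 0.0117
grip_force: 15.0
t 8.15 pos [ 0.5039 -0.1729  0.1974] x [0.97  0.243 0.   ] z [-0.  0. -1.] q1,q7 [ 0.63  0.24 -0.49  1.91  0.13  1.03 -1.24]
(np.float64(0.5034235764966116), np.float64(-0.1730441914894398), 0.155) -> [-0.05  0.    4.24]
(np.float64(0.5034), np.float64(-0.173), np.float64(0.1399)) -> [-0.05  0.    5.75]
(np.float64(0.5017), np.float64(-0.1735), np.float64(0.1372)) -> [-0.23  0.01  6.02]
(np.float64(0.5001), np.float64(-0.1739), np.float64(0.1343)) -> [-0.39  0.01  6.31]
(np.float64(0.4987), np.float64(-0.1742), np.float64(0.1314)) -> [-0.54  0.    6.6 ]
(np.float64(0.4974), np.float64(-0.1746), np.float64(0.1283)) -> [-0.67  0.01  6.91]
(np.float64(0.4963), np.float64(-0.1748), np.float64(0.1252)) -> [-0.78  0.    7.22]
(np.float64(0.4954), np.float64(-0.175), np.float64(0.1221)) -> [-0.88  0.    7.53]
(np.float64(0.4947), np.float64(-0.1752), np.float64(0.1189)) -> [-0.95  0.    7.85]
0.011869472803466284
```

```bash
python3 -m crank '0 0 2 0; 0 0 4 0; 0 0 4.8 0; 0 0 5.3 0; 0 0 5.6 0; 0 0 5.6 0; 0 0 5.6 0' 0 5
python3 -m crank '0 0 0.15 0; -0.1 0 0.3 0; -0.2 0 0.45 0; -0.27 0 0.6 0; -0.34 0 0.7 0; -0.4 0 0.85 0; -0.49 0 1 0; -0.49 0 1 0; -0.49 0 1 0' 0 5
python3 - <<'E'
from h import *
c=cam("side");t=cam("wrist");np.savez("w6.npz",**t)
a=c["pixels"][130:240,300:400];b=t["pixels"][60:280,200:440]
cv2.imwrite("pics/s6.png",np.hstack([cv2.resize(a,(400,440),interpolation=cv2.INTER_CUBIC),cv2.resize(b,(400,440))])[:,:,::-1])
E
```

```text
time_s: 8.9
position: [0.5043, -0.1733, 0.1421]
tool_rot: [3.118, 0.385, 0.001]
force: [0.3, -0.3, 0.3]
finger_gap: 0.012
grip_force: 5.0
time_s: 9.8
position: [0.4989, -0.1746, 0.1314]
tool_rot: [-3.118, -0.385, 0.001]
force: [-0.3, 0.2, 0.8]
finger_gap: 0.0122
grip_force: 5.0
```

View pics/s6.png

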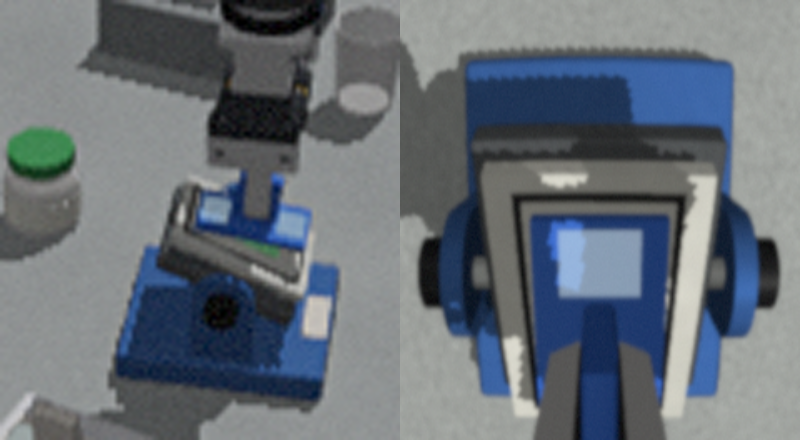

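The carrier's uphill edge rests on the plate and it is pivoting in the grip at about 1 N. I'll continue along the arc.

```bash
python3 -m crank '-0.1 0 0.2 0; -0.15 0 0.4 0; -0.22 0 0.6 0; -0.28 0 0.75 0; -0.33 0 0.9 0; -0.37 0 1.05 0; -0.4 0 1.15 0; -0.42 0 1.25 0; -0.42 0 1.25 0; -0.42 0 1.25 0; -0.42 0 1.25 0' 0 5
python3 - <<'E'
from h import *
shift()
f=[read_state()["force"]]
c=cam("side");t=cam("wrist");np.savez("w7.npz",**t);f.append(read_state()["force"]);print(np.round(f,2))
a=c["pixels"][155:225,315:385];b=t["pixels"][100:320,200:440]
cv2.imwrite("pics/s7.png",np.hstack([cv2.resize(a,(400,400),interpolation=cv2.INTER_CUBIC),cv2.resize(b,(400,400))])[:,:,::-1])
E
```

```text
time_s: 11.0
position: [0.495, -0.1755, 0.119]
tool_rot: [-3.118, -0.385, 0.0]
force: [-1.0, 0.2, 0.2]
finger_gap: 0.012
grip_force: 5.0
t 11.0 pos [ 0.495  -0.1755  0.119 ] x [ 0.97   0.243 -0.   ] z [-0.  0. -1.] q1,q7 [ 0.62  0.32 -0.47  2.    0.19  0.86 -1.28]
[[-0.95  0.21  0.16]
 [-1.26  0.25 -0.06]]
```

View pics/s7.png

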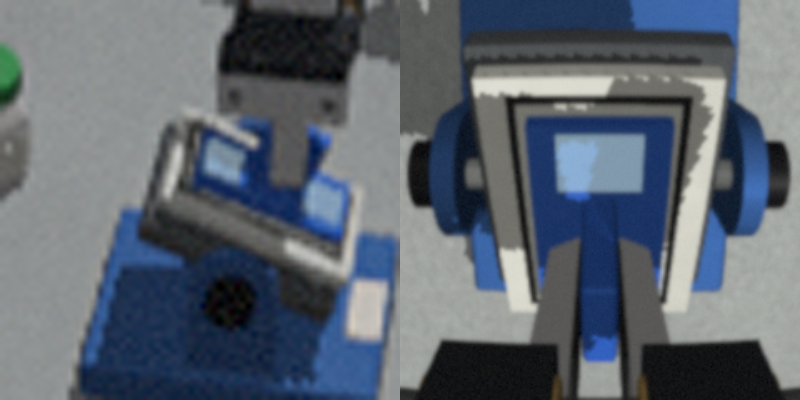

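Nearly flush, with equal side gaps of about 17 px. I'll check centring along the slope from the carrier's uphill edge against the outline's uphill line.

Run:
```python
from h import *
c=dict(np.load("w7.npz"));c["fish"]=True
th=.419;e=np.array([np.cos(.245),np.sin(.245),0]);ux=e*np.cos(th)+[0,0,np.sin(th)];n=-e*np.sin(th)+[0,0,np.cos(th)];uy=np.cross(n,ux)
F=np.array([.5072,-.1721,.109])
def onf(px,h):
    o,v=ray(c,px);X=o+v*((F+h*n-o)@n)/(v@n);return ((X-F)@ux*1000).round(1),((X-F)@uy*1000).round(1)
g=c["pixels"].astype(int)
for col in(290,300,340,350): print(col,[(r,g[r,col].tolist()) for r in range(150,170,1)] if col==300 else "")
q=lambda x,y:(200+(x-400)*.6-.2,100+y*.55-.2)
print("outline top L,R",onf(q(513,101),0),onf(q(688,101),0),"mid carrier top",onf(q(600,118),.006),"L,R corners",onf(q(527,118),.006),onf(q(673,118),.006))
```

```text
290 
300 [(150, [219, 220, 208]), (151, [203, 203, 192]), (152, [161, 160, 151]), (153, [98, 98, 94]), (154, [47, 46, 46]), (155, [41, 43, 42]), (156, [75, 76, 74]), (157, [118, 117, 111]), (158, [135, 134, 128]), (159, [134, 134, 127]), (160, [126, 125, 118]), (161, [117, 117, 112]), (162, [105, 106, 105]), (163, [83, 87, 100]), (164, [57, 70, 98]), (165, [36, 53, 96]), (166, [28, 48, 94]), (167, [24, 48, 95]), (168, [23, 47, 94]), (169, [24, 49, 97])]
340 
350 
outline top L,R (np.float64(50.1), np.float64(28.2)) (np.float64(50.2), np.float64(-30.1)) mid carrier top (np.float64(47.7), np.float64(-0.7)) L,R corners (np.float64(47.9), np.float64(23.0)) (np.float64(47.9), np.float64(-24.5))
```

Side centring is good to about 0.3 mm, but along the slope the carrier looks 1.5–3 mm low. I'll shift 1.5 mm up the slope, press lightly to seat it, and remeasure.

```bash
python3 -m crank '0.07 0 -0.03 0; 0.14 0 -0.06 0; 0.14 0 -0.06 0; 0.17 0 0.01 0; 0.2 0 0.08 0; 0.2 0 0.08 0; 0.2 0 0.08 0; 0.2 0 0.08 0' 0 6
cat > m.py <<'E'
from h import *
import sys
tag=sys.argv[1]; fs=[]
c=cam("wrist");fs.append(read_state()["force"])
for k in range(2): cam("side");fs.append(read_state()["force"])
th=.419;e=np.array([np.cos(.245),np.sin(.245),0]);n=-e*np.sin(th)+[0,0,np.cos(th)];ux=e*np.cos(th)+[0,0,np.sin(th)];uy=np.cross(n,ux)
fs=np.array(fs);print("F.n",(fs@n).round(2),"F.ux",(fs@ux).round(2),"mean",fs.mean(0).round(2)); shift()
np.savez(f"{tag}.npz",**c)
F=np.array([.5072,-.1721,.109]);d=float(sys.argv[2])
def onf(px,h):
    o,v=ray(c,px);X=o+v*((F+h*n-o)@n)/(v@n);return ((X-F)@ux*1000).round(1),((X-F)@uy*1000).round(1)
g=cv2.GaussianBlur(c["pixels"],(3,3),0).astype(int);b=g[...,2]-g[...,0]
for col in(285,300,315,335,350):   # top line = darkest grey; carrier edge = where blueness starts
    G=g[130:200,col,:]; B=b[130:200,col]
    r=next(i for i in range(70) if B[i]>28)   # half height of dark blue
    sub=r-(B[r]-28)/(B[r]-B[r-1]) if r else 0
    l=np.argmin(G[:r-3,:].sum(1)); w=np.clip(380-G[l-3:l+4].sum(1),0,None) ; lc=l-3+(w*np.arange(7)).sum()/w.sum()
    print(col,"line",round(130+lc,1),"edge",round(130+sub,1),"line u",onf((col,130+lc),-d)[0],"edge u(h=0)",onf((col,130+sub),-d)[0])
I=cv2.resize(c["pixels"][100:320,200:440],None,fx=3.3,fy=2.7,interpolation=cv2.INTER_CUBIC);cv2.imwrite(f"pics/{tag}.png",I[:,:,::-1])
E
python3 m.py m1 .001
```

```text
time_s: 11.9
position: [0.497, -0.175, 0.1182]
tool_rot: [-3.118, -0.385, 0.0]
force: [-1.7, -0.6, 2.5]
finger_gap: 0.0122
grip_force: 6.0
F.n [1.6  2.23 2.15] F.ux [-0.35 -0.88 -0.08] mean [-1.42  0.67  1.64]
t 12.05 pos [ 0.497  -0.175   0.1182] x [ 0.97   0.243 -0.   ] z [-0.  0. -1.] q1,q7 [ 0.62  0.32 -0.47  2.    0.19  0.86 -1.29]
285 line 157.5 edge 163.9 line u 50.5 edge u(h=0) 46.2
300 line 158.1 edge 163.8 line u 50.1 edge u(h=0) 46.2
315 line 158.2 edge 163.8 line u 49.9 edge u(h=0) 46.2
335 line 157.2 edge 163.8 line u 50.6 edge u(h=0) 46.2
350 line 157.7 edge 163.8 line u 50.4 edge u(h=0) 46.3
```

The gap from outline to uphill edge is 4.1 mm (nominal 3.5–5), so it's centred. Force is about 2.2 N. I'll press on along the normal with the light grip so it stays self-aligned, then firm up the grip.

```bash
python3 -m crank '0.02 0 0.05 0; 0.04 0 0.09 0; 0.06 0 0.14 0; 0.08 0 0.18 0; 0.08 0 0.18 0; 0.08 0 0.18 0; 0.08 0 0.18 0' 0 6
python3 -m crank '0 0 0 0; 0 0 0 0; 0 0 0 0; 0 0 0 0; 0 0 0 0' 0 20
python3 m.py m2 .003
```

```text
time_s: 12.75
position: [0.4977, -0.1748, 0.1164]
tool_rot: [-3.118, -0.385, 0.0]
force: [-3.7, -0.6, 2.3]
finger_gap: 0.0121
grip_force: 6.0
time_s: 13.25
position: [0.4978, -0.1748, 0.1164]
tool_rot: [-3.118, -0.385, 0.0]
force: [-3.1, -0.9, 2.3]
finger_gap: 0.0119
grip_force: 20.0
F.n [2.46 3.56 3.55] F.ux [-2.67 -3.35 -2.38] mean [-3.65 -1.29  1.77]
t 13.4 pos [ 0.4978 -0.1748  0.1164] x [0.97  0.243 0.   ] z [ 0.  0. -1.] q1,q7 [ 0.61  0.33 -0.47  2.    0.19  0.86 -1.29]
285 line 158.6 edge 164.3 line u 49.8 edge u(h=0) 46.0
300 line 158.8 edge 164.2 line u 49.6 edge u(h=0) 46.0
315 line 159.1 edge 164.2 line u 49.4 edge u(h=0) 46.0
335 line 158.1 edge 164.2 line u 50.1 edge u(h=0) 46.0
350 line 158.2 edge 164.2 line u 50.0 edge u(h=0) 46.0
```

Force is now about 3.8 N normal (roughly 2.3 mm travel) with about 2.5 N of downslope friction. That suggests the slope is slightly gentler than estimated, so I'll finish pressing more vertically.

```bash
python3 -m crank '0 0 0 0; 0 0 0.05 0; 0.01 0 0.1 0; 0.02 0 0.17 0; 0.02 0 0.17 0; 0.02 0 0.17 0; 0.02 0 0.17 0' 0 9
python3 -m crank '0 0 0 0; 0 0 0 0; 0 0 0 0; 0 0 0 0; 0 0 0 0' 0 20
python3 m.py m3 .004
```

```text
time_s: 14.1
position: [0.4981, -0.1748, 0.1147]
tool_rot: [-3.118, -0.385, -0.0]
force: [-2.6, -1.1, 2.2]
finger_gap: 0.0119
grip_force: 9.0
time_s: 14.6
position: [0.498, -0.1748, 0.1147]
tool_rot: [-3.118, -0.385, -0.0]
force: [-2.3, 0.1, 2.6]
finger_gap: 0.0121
grip_force: 20.0
F.n [3.8  4.   4.04] F.ux [-1.42 -0.45 -0.94] mean [-2.33 -0.83  3.23]
t 14.75 pos [ 0.498  -0.1748  0.1147] x [0.97  0.243 0.   ] z [ 0.  0. -1.] q1,q7 [ 0.61  0.33 -0.47  2.    0.2   0.86 -1.29]
285 line 159.2 edge 164.4 line u 49.4 edge u(h=0) 45.9
300 line 159.4 edge 164.3 line u 49.1 edge u(h=0) 45.9
315 line 159.4 edge 164.3 line u 49.1 edge u(h=0) 45.8
335 line 158.8 edge 164.3 line u 49.6 edge u(h=0) 45.9
350 line 158.8 edge 164.4 line u 49.6 edge u(h=0) 45.9
```

View pics/m3.png

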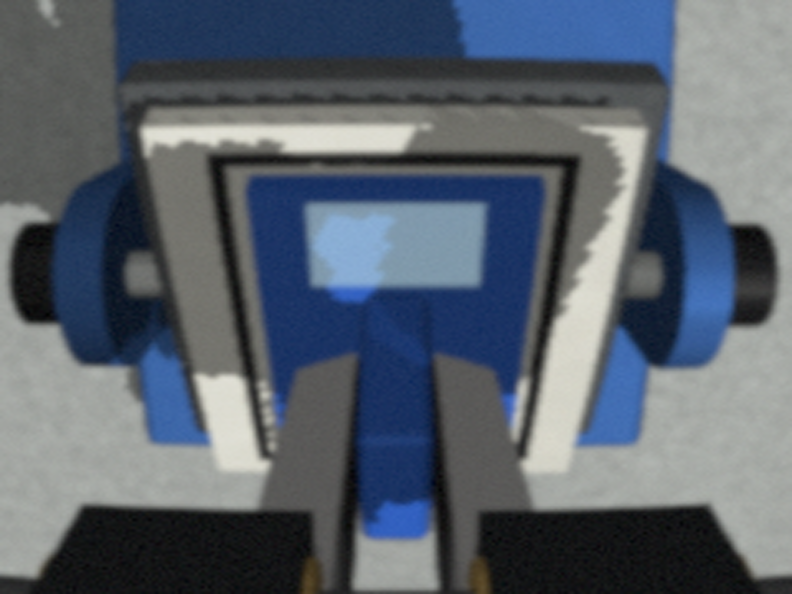

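The carrier sits inside the outline with even side gaps (about 25/20 px) and the fin is firmly held. The force suggests about 3 mm of travel. I'll check flushness numerically by comparing side-edge spacing on the carrier (50 mm) and the outline down the slope.

```bash
cat > fl.py <<'E'
from h import *
import sys
c=dict(np.load(sys.argv[1]));c["fish"]=True
th=.39;e=np.array([np.cos(.245),np.sin(.245),0]);z=np.array([0,0,1.]);l=np.cross(z,e);F=np.array([.5072,-.1721,.109])
g=cv2.GaussianBlur(c["pixels"],(1,3),0).astype(float);b=g[...,2]-g[...,0];s=g.sum(2)
def cross(v,i,t):return i-1+(t-v[i-1])/(v[i]-v[i-1])
E=[];L=[]
for r in range(172,246,3):
    try:
        i=next(i for i in range(262,310) if b[r,i]>28); xl=cross(b[r],i,28)
        i=next(i for i in range(380,325,-1) if b[r,i]>28); xr=i+(b[r,i]-28)/(b[r,i]-b[r,i+1])
        def line(a,bb):
            w=np.clip(s[r,a:bb].min()+110-s[r,a:bb],0,None);return (w*np.arange(a,bb)).sum()/w.sum()
        ll=line(int(xl)-14,int(xl)-3);lr=line(int(xr)+4,int(xr)+15)
    except StopIteration: continue
    for A,B,W,O in((xl,xr,.05,E),(ll,lr,.060,L)):
        o,v1=ray(c,(A,r));_,v2=ray(c,(B,r))
        v1/=-v1[2];v2/=-v2[2];k=W/abs((v1-v2)@l);X=o+k*(v1+v2)/2-F
        O.append((X@e*1000,X[2]*1000,X@l*1000))
    if r%9==1 or r==172:print(r,np.round([ll,xl,xr,lr],1),np.round(E[-1],1),np.round(L[-1],1))
for n,O in(("edge",E),("line",L)):
    O=np.array(O);f=cv2.fitLine(O[:,:2].astype(np.float32),cv2.DIST_HUBER,0,.01,.01).ravel();print(n,"slope",np.arctan2(f[1],f[0])%np.pi,"n",len(O),"height at 0",f[3]-f[2]*f[1]/f[0],"lat",O[:,2].mean())
E
for t in w7 m1 m2 m3; do echo $t; python3 fl.py $t.npz; done
```

```text
w7
172 [267.3 274.6 364.1 370.4] [36.4 21.1 -0.5] [35.1 14.3 -0.2]
181 [268.3 275.4 363.3 369.2] [30.8 19.  -0.5] [29.1 11.7 -0.1]
190 [269.5 276.4 362.5 368.1] [24.9 16.8 -0.5] [22.8  8.9 -0.2]
199 [270.7 277.4 361.5 366.8] [18.7 14.2 -0.5] [16.1  5.8 -0.1]
208 [271.9 278.2 360.4 365.6] [12.2 11.7 -0.5] [ 9.2  2.6 -0.1]
217 [273.1 279.  359.5 364.1] [ 5.6  9.6 -0.4] [ 1.7 -1.   0. ]
226 [274.3 280.2 358.7 362.7] [-1.5  6.9 -0.6] [-6.1 -4.7  0.1]
235 [275.8 281.2 357.3 361.7] [-9.4  3.1 -0.4] [-14.4  -8.3  -0. ]
244 [277.5 282.3 378.5 387.1] [ 3.3 44.5 -6.3] [-0.1 37.3 -7.7]
edge slope 0.3711827 n 25 height at 0 6.99137 lat -0.9719088439431701
line slope 0.43214804 n 25 height at 0 -1.6643187 lat -0.6947756384846321
m1
172 [267.1 274.5 364.1 370.6] [38.6 20.5 -0.5] [37.3 14.1 -0.2]
181 [268.3 275.4 363.3 369.4] [32.9 18.3 -0.5] [31.3 11.5 -0.2]
190 [269.4 276.3 362.6 368.2] [27.1 16.4 -0.5] [25.   8.6 -0.1]
199 [270.6 277.3 361.5 367. ] [20.8 13.5 -0.5] [18.4  5.6 -0.2]
208 [271.9 278.2 360.6 366. ] [14.3 11.2 -0.5] [11.5  2.7 -0.2]
217 [273.  279.1 359.5 364.1] [ 7.7  8.8 -0.5] [ 3.
[... 1124 characters left out ...]
40.1 19.1 -0.5] [38.8 13.  -0.2]
181 [267.5 275.1 363.8 370. ] [34.3 16.3 -0.6] [32.9 10.2 -0.1]
190 [268.6 276.  362.7 368.9] [28.4 13.9 -0.5] [26.8  7.8 -0.2]
199 [270.  276.9 361.8 367.7] [22.3 11.6 -0.5] [20.2  4.5 -0.2]
208 [271.1 277.9 360.8 366.4] [15.8  8.9 -0.5] [13.4  1.6 -0.1]
217 [272.4 279.  359.8 365.1] [ 9.   6.1 -0.5] [ 6.2 -1.6 -0.1]
226 [273.6 280.1 358.7 363.5] [ 1.8  3.  -0.5] [-1.8 -5.8  0. ]
235 [274.9 281.2 357.6 362. ] [-5.9 -0.3 -0.6] [-10.   -9.8   0.1]
244 [276.4 282.3 356.  361.4] [-14.6  -5.   -0.4] [-18.  -12.3  -0.2]
edge slope 0.40191555 n 25 height at 0 2.0730634 lat -0.5137108861915152
line slope 0.43074483 n 25 height at 0 -4.742613 lat -0.09380062986622457
```

Useful result: the plate slope is a steady 0.43, while the carrier has risen from 0.37 to 0.40. It is still about 1.5° short of flush because the pads resist turning. I'll relax the grip to 3 N so the spring can finish the turn.

```bash
python3 -m crank '0 0 0 0; 0 0 0 0; 0 0 0 0; 0 0 0 0; 0 0 0 0; 0 0 0 0' 0 3
python3 m.py m4 .003|head -2; python3 fl.py m4.npz|tail -2
python3 -m crank '0.02 0 0.04 0; 0.04 0 0.09 0; 0.04 0 0.09 0; 0.04 0 0.09 0; 0.04 0 0.09 0' 0 3
python3 m.py m5 .004|head -2; python3 fl.py m5.npz|tail -2
```

```text
time_s: 15.35
position: [0.4981, -0.1748, 0.1147]
tool_rot: [3.118, 0.385, 0.0]
force: [-2.2, 0.1, 2.5]
finger_gap: 0.0119
grip_force: 3.0
F.n [3.64 3.27 2.5 ] F.ux [-0.42  0.66 -0.34] mean [-1.3  -0.18  2.85]
t 15.5 pos [ 0.4981 -0.1748  0.1147] x [0.97  0.243 0.   ] z [ 0.  0. -1.] q1,q7 [ 0.61  0.33 -0.47  2.    0.2   0.86 -1.29]
edge slope 0.42248094 n 25 height at 0 2.161296 lat -0.5374317854993623
line slope 0.42703322 n 25 height at 0 -3.6216996 lat -0.09759968028368522
time_s: 16.0
position: [0.4984, -0.1747, 0.1138]
tool_rot: [-3.118, -0.385, -0.0]
force: [-1.9, -0.0, 2.9]
finger_gap: 0.012
grip_force: 3.0
F.n [3.89 4.1  3.12] F.ux [-0.61 -0.36 -0.45] mean [-1.93 -0.27  3.19]
t 16.15 pos [ 0.4984 -0.1747  0.1138] x [0.97  0.243 0.   ] z [ 0.  0. -1.] q1,q7 [ 0.61  0.33 -0.47  2.    0.2   0.86 -1.29]
edge slope 0.4196468 n 25 height at 0 1.1043653 lat -0.5302599080722593
line slope 0.42728126 n 25 height at 0 -4.7088637 lat -0.09680527603306911
```

Now flush: slopes 0.420 and 0.427, and the carrier–plate spacing is constant. Travel is 2.8 mm by both force (4.3 N) and image. I'll firm up the grip and press 1.2 mm more along the normal.

```bash
python3 -m crank '0 0 0 0; 0 0 0 0; 0 0 0 0; 0 0 0 0; 0.02 0 0.05 0; 0.05 0 0.11 0; 0.05 0 0.11 0; 0.05 0 0.11 0; 0.05 0 0.11 0; 0.05 0 0.11 0' 0 18
python3 m.py m6 .004; python3 fl.py m6.npz|tail -2
```

```text
time_s: 17.15
position: [0.4989, -0.1746, 0.1127]
tool_rot: [3.118, 0.385, 0.0]
force: [-1.8, -1.3, 4.5]
finger_gap: 0.012
grip_force: 18.0
F.n [5.09 5.41 5.37] F.ux [-0.89  0.6  -0.13] mean [-2.32 -0.12  4.78]
t 17.3 pos [ 0.4989 -0.1745  0.1127] x [0.97  0.243 0.   ] z [ 0.  0. -1.] q1,q7 [ 0.61  0.33 -0.47  2.    0.2   0.85 -1.29]
285 line 159.3 edge 165.4 line u 50.7 edge u(h=0) 46.6
300 line 160.3 edge 165.3 line u 50.0 edge u(h=0) 46.6
315 line 160.4 edge 165.4 line u 49.9 edge u(h=0) 46.6
335 line 159.3 edge 165.3 line u 50.6 edge u(h=0) 46.7
350 line 159.8 edge 165.4 line u 50.4 edge u(h=0) 46.7
edge slope 0.4238627 n 25 height at 0 -0.16912603 lat -0.530561867887721
line slope 0.42723003 n 25 height at 0 -6.036973 lat -0.09264125931283532
```

The normal force is about 5.9 N and the image gives 4.0 mm of travel. It's flush within 0.2° and centred to about 1 mm, so I'll hand in.

```bash
python3 -c "
from rig import *
print(close_job())"
```

```text
the job is handed in; nothing more can be done
None
```

I handed the job in at about 17 s with the blue carrier still gripped at 18 N, flush on the sloped plate to within about 0.2°, centred in the outline to about 1 mm, and the plate pressed in about 4 mm; I have no verdict back yet.

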